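Present a sight-glass plate from the drawer, label up

TASK

Pull the small cabinet's drawer fully open by its bar handle and lift out the glass plate that stands on edge in the rack inside; the small notch in its top edge marks the frosted end, and the paper label is on the face on which you see that notch at the top left. Grip it by the clear end, fingers off the frosted part, and present it well above the cabinet with its long edges level and the label face turned up, tipped over to about 45 degrees or flatter. Leave the drawer open, finish while still holding the plate there motionless, and do not disturb the tee, the carton or the tin on the counter.

Things in the scene. Friction and masses are not known exactly. Their poses are not given: they have to be found in the camera images.
- cabinet: Low grey steel cabinet, 240 deep (x) x 220 wide (y) x 92 mm high, fixed to the counter, one drawer. Origin: centre of its underside; its x axis points from the drawer front to the back, so the drawer slides out along its -x; front face 120 mm from the origin.
- drawer (a joint): How far the drawer is out, m: 0 shut, 0.18 fully open. Slides with about 2 N of friction and stays where it is left. Its side walls reach 40 mm and its front panel 86 mm above the counter.
- handle (a point): Middle of the drawer's bar handle: a horizontal bar 10 mm thick and 100 mm long along the cabinet's y, 64 mm above the counter, its centre line 38 mm in front of the drawer's front panel. It moves with the drawer and can be pinched from above.
- rack: Loose black plastic rack lying on the drawer floor (13 mm above the counter), in any direction: 94 (x) x 44 (y) x 24 mm high, 0.6 kg, with one straight slot along its x, 12 mm wide, open at the top and at both ends, floor 6 mm above its underside. Origin: centre of its underside.
- plate: Sight-glass plate, 110 (x) x 9 (y) x 52 mm (z), 0.13 kg, standing on a long edge in the rack's slot, upper 34 mm above the rack. Origin: middle of its lower long edge; x to the frosted end, z to the notched long edge (up at the start), y straight out of the label face. Clear from x = -55 to +18 mm, frosted from +18 to +55; the notch, 16 mm long and 14 deep, cuts the corner at +x, +z.
- label (a point): Centre of the white paper label (30 x 24 mm) on the +y face of the plate's frosted end: 36.5 mm from the plate's origin along x, 18 mm along z.
- tee: Bystander: bronze pipe tee lying flat on the counter, 62 x 84 x 39 mm. Origin: centre of its underside.
- carton: Bystander: small brown carton, 81 x 63 x 51 mm. Origin: centre of its underside.
- tin: Bystander: small open tin, 74 mm across, 48 mm high. Origin: centre of its underside.

How it is judged:
On the way, in this order (a step that is already met when the one before it is completed fails the run):
1. the drawer is pulled open (at least 150 of its 180 mm) (value of joint drawer above 0.15 m), for 0.2 s.
2. the plate is lifted clear of rack, drawer and cabinet in the fingers (contact force between plate and the fingers above 2 N and contact force between plate and rack below 0.1 N and contact force between plate and cabinet below 0.1 N and height (world z) of plate above 0.06 m), for 0.2 s.
At the end, for the whole second after the job is handed in: Plate held still, touching neither rack nor cabinet, its lower edge and label over 130 mm above the counter; label face within 57 degrees of straight up, long edges level within 20; grip centre at most 8 mm past the plate's middle toward the frosted end; drawer still over 100 mm open (contact force between plate and the fingers above 2 N and contact force between plate and rack below 0.1 N and contact force between plate and cabinet below 0.1 N and height (world z) of each of plate, label above 0.13 m and angle between plate's own y axis and vertical below 1 rad and angle between plate's own x axis and vertical between 1.22 and 1.92 rad and x of the grasp point in the frame of plate below 0.008 m and linear speed of plate below 0.03 m/s and value of joint drawer above 0.1 m); the arm keeps its last pose, push and grip.
It fails at once if the tee is shifted by more than 30 mm (distance of tee from where it was at the start of the episode above 0.03 m).
It fails at once if the carton is shifted by more than 30 mm (distance of carton from where it was at the start of the episode above 0.03 m).
It fails at once if the tin is shifted by more than 30 mm (distance of tin from where it was at the start of the episode above 0.03 m).
It also fails if it takes over 45 s, if anything falls off the work surface, if the arm or the gripper's body presses on something with over 40 N, if the wrist force passes 120 N, or if a joint passes its speed limit or range.

ROBOT

A 7-joint arm with a two-finger parallel gripper is mounted at the origin on a cart in front of the work surface, level with it; the furniture and walls round the work are solid. World frame = base frame: x ahead of the robot, y to its left, z up, the work surface at z = 0. Lengths are in m, angles in rad, forces in N, time in s.
With the tool pointing down it reaches from about 0.4 to 0.85 m from the base axis. Payload 10.4 kg.
Tool frame: the origin (TCP) lies midway between the tips of the shut fingers; the grasp point (between the pads) lies 19 mm behind it; z points along the fingers, x is the direction in which the jaws open and shut, and the axes are right-handed (so a half turn about z gives the same grasp; the last joint's range is limited). The gripper opens to 85 mm and grips with 20 to 120 N. Pads are 22 mm wide; open, the fingers measure 114 mm over their backs; the gripper's body (76 mm by 85 mm) begins 54 mm behind the grasp point. The pads swing forward as they close: fully open they stand 13 mm farther back than shut.
Start: joints at [1.244, 0.332, -0.065, 1.46, 0.022, 1.35, -0.088], TCP at [0.187, -0.596, 0.197] pointing down, gripper open.
Joint ranges: [-2.6, 2.6], [-0.5, 2.12], [-1.47, 1.34], [0.16, 2.42], [-1.27, 4.41], [0.06, 2.06], [-2.6, 2.6]. Speed limits (rad/s): [2.22, 2.22, 2.79, 2.79, 3.14, 3.14, 3.14].

INTERFACE

Orientations are given as a unit quaternion [x, y, z, w].
In Python, from workcell import telemetry, eyes, order gives the robot as it stands.
- The arm moves only by the tool servo_tool, never from a script. Its argument "deltas" is a list of rows, each a list of 3 entries, a list of its own where there are three numbers: the shift along the tool's x, y, z in cm, then the turn about the tool's z in rad, then the finger opening in cm, from 0 to 8.54. A call has 1 to 12 rows; each row shifts and turns the pose as measured when the row begins, along the tool's axes as they then stand; what a row does not reach is not made up. A row lasts 1/12 s, in which the tool goes at most 41.7 mm and 7.16 degrees, less where a joint would pass 70% of its speed; a pose out of reach is approached as far as the arm can. A call is refused whole if a number of a shift passes 4.17 or a number of a turn 0.125, either way. A call with a gripper value outside its range is refused whole. The fingers move at their own pace and stop on an object; "force" is the grip in N (left out, the last holds). Time passes only in rows, so rows that do not move let the fingers close. It gives the time, the measured TCP pose, the force and the opening at its end, in the units of the state.
- telemetry.get_obs(): the state, without advancing time (a new reading comes with each control period).
- eyes.camera(name): name is "scene" or "top" or "wrist"; returns (picture, depth): 420x560x3 uint8, blue, green, red; 420x560 float32, m along the optical axis (not along the pixel's ray), 0 where there is no reading.
- eyes.calibration(name): a dict with "fx", "fy", "cx", "cy" (pixels), "rvec" (rotation vector, rad) and "tvec" (3), from world to camera coordinates, as OpenCV has them. Camera axes: x right, y down, z forward; pixel columns grow to the right and rows downward; lengths in m; the calibration is good to about 2 mm. A picture is of the moment at which its call begins: read the wrist's pose just before it. calibration takes no time and is no camera call; for the wrist camera it gives the pose at the moment of the call.
- order.hand_in(): hands the job in, once; it reports no verdict.
The state is a dict: "clock": time; "joint_pos": joint angles; "joint_velocities": joint speeds; "tau": joint torques, N m; "position": TCP position; "ee_rot": TCP orientation; "ft_force": force on the tool from outside, world axes, zero at the start; "torque": the same for the moment, N m; "grip_width": opening from 0.0 (shut) to 1.0 (fully open).
Only numpy, scipy, OpenCV 4.12 (cv2) and the standard library are available. Lean on these libraries where they do the work, as an engineer would, in place of code of your own. Each camera call takes 0.05 s, during which the arm holds its last target. There are 200 camera calls.

## Working session

There is one attempt and no reset: what is moved stays moved. The work goes in short steps, Python scripts to look and compute and a tool call to move; the robot and the scene stay as the last step left them, time stands still between calls to the robot, and variables do not carry over. Pictures are saved under pics/ and viewed, about 8 in all and at most 12, crops included, and the job is handed in when it is done.

Besides the shell and the picture viewer there is one more tool, called after "Emit:" as a command line: name --argument value ..., lists and objects as JSON in quotes. servo_tool: Moves the arm, as the interface text tells. Its arguments: {"type":"object","properties":{"deltas":{"type":"array"},"force":{"type":"number"}},"required":["deltas"]}

```bash
mkdir -p pics; cat > h.py <<'E'
import numpy as np,cv2
from workcell import telemetry,eyes,order
from scipy.spatial.transform import Rotation as R
def cal(n):
    c=eyes.calibration(n);K=np.array([[c['fx'],0,c['cx']],[0,c['fy'],c['cy']],[0,0,1]])
    return K,cv2.Rodrigues(np.array(c['rvec'],float))[0],np.array(c['tvec'],float).ravel()
def cloud(n):
    K,r,t=cal(n);im,d=eyes.camera(n)
    v,u=np.mgrid[:420,:560]
    p=np.stack([(u-K[0,2])/K[0,0]*d,(v-K[1,2])/K[1,1]*d,d],-1)
    return im,d,(p-t)@r
def ray(n,u,v,z):
    K,r,t=cal(n);d=r.T@np.linalg.inv(K)@[u,v,1];o=-r.T@t
    return o+d*(z-o[2])/d[2]
E
python3 - <<'E'
from h import *
for n in("scene","top"):
    im,d,P=cloud(n);cv2.imwrite(f"pics/{n}0.png",im);np.savez(f"{n}0.npz",im=im,d=d,P=P)
    K,r,t=cal(n);print(n,K[0,0],-r.T@t,r[2])
o=telemetry.get_obs();print(o['position'],R.from_quat(o['ee_rot']).as_matrix().round(3),o['clock'],o['grip_width'])
E
```

```text
scene 411.0390490777785 [0.03628454 0.56660372 0.67701806] [ 0.56619885 -0.59802476 -0.56726119]
top 431.32212016198736 [ 0.5617639  -0.05661643  1.23524208] [ 0.05939327 -0.02319386 -0.99796517]
[ 0.18684595 -0.59603338  0.19629025] [[ 0.299 -0.954 -0.   ]
 [-0.954 -0.299  0.001]
 [-0.001  0.    -1.   ]] 0.1 0.9982631474090194
```

View pics/scene0.png

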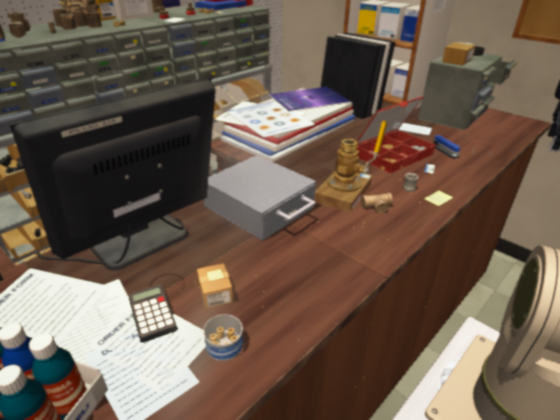

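View pics/top0.png

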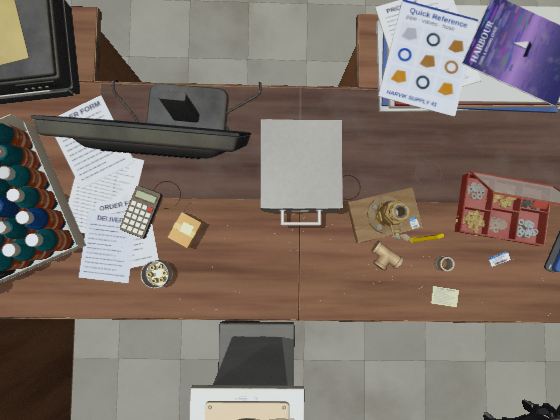

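The top view shows the cabinet at (261–342, 120–208) with its handle bar at about (301, 222). The tee is at (387, 255), the carton at (186, 230) and the tin at (157, 273). Next I'll measure the cabinet and handle.

```bash
python3 - <<'E'
from h import *
z=np.load("top0.npz");P=z['P']
m=(P[...,2]>.085)&(P[...,2]<.1)&(P[...,0]>.4)&(abs(P[...,1]+.06)<.17)
n,l,s,c=cv2.connectedComponentsWithStats(m.astype('uint8'))
i=1+s[1:,4].argmax();q=P[l==i];r=cv2.minAreaRect((q[:,:2]*1000).astype('float32'));print("cab",r,np.median(q[:,2]))
print(cv2.boxPoints(r))
sub=P[205:232,270:335];mm=(sub[...,2]>.055)&(sub[...,2]<.075);q=sub[mm];print("bar",len(q),q.mean(0),cv2.minAreaRect((q[:,:2]*1000).astype('float32')))
print("bar ray",ray("top",301,223,.069))
for n_,u,v,h in(("tee",387,255,.03),("carton",186,230,.05),("tin",157,273,.048)):print(n_,ray("top",u,v,h))
E
```

```text
cab ((767.89111328125, -129.078857421875), (241.71527099609375, 202.3466033935547), 0.17764835059642792) 0.09180129281105993
[[ 646.72034   -28.28077 ]
 [ 647.3478   -230.6264  ]
 [ 889.0619   -229.87695 ]
 [ 888.43445   -27.531311]]
bar 279 [ 0.61949404 -0.13540634  0.06838805] ((625.151611328125, -134.1492462158203), (43.284820556640625, 146.22935485839844), 0.8165590763092041)
bar ray [ 0.60902711 -0.13985736  0.069     ]
tee [ 0.52440609 -0.38481476  0.03      ]
carton [0.58610972 0.17333447 0.05      ]
tin [0.46826554 0.24905895 0.048     ]
```

Emit:
servo_tool --deltas '[[[0, 0, 0], -0.125, 3.0], [[0, 0, 0], -0.125, 3.0], [[0, 0, 0], -0.125, 3.0], [[0, 0, 0], -0.125, 3.0], [[0, 0, 0], -0.125, 3.0], [[0, 0, 0], -0.125, 3.0], [[0, 0, 0], -0.125, 3.0], [[0, 0, 0], -0.125, 3.0], [[0, 0, 0], -0.125, 3.0], [[0, 0, 0], -0.125, 3.0], [[0, 0, 0], -0.05, 3.0]]'

```text
clock: 1.02
position: [0.1858, -0.593, 0.1906]
ee_rot: [1.0, 0.022, -0.002, -0.005]
ft_force: [0.3, -0.6, -0.5]
grip_width: 0.35
```

Emit:
servo_tool --deltas '[[[2.8, -3.0, 0], 0.04, 3.0], [[2.8, -3.0, 0], 0, 3.0], [[2.8, -3.0, 0], 0, 3.0], [[2.8, -3.0, 0], 0, 3.0], [[2.8, -3.0, 0], 0, 3.0], [[2.8, -3.0, 0], 0, 3.0], [[2.8, -3.0, 0], 0, 3.0], [[2.8, -3.0, 0], 0, 3.0], [[2.8, -3.0, 0], 0, 3.0], [[2.8, -3.0, 0], 0, 3.0], [[2.8, -3.0, 0], 0, 3.0], [[2.8, -3.0, 0], 0, 3.0]]'

```text
clock: 2.02
position: [0.5158, -0.2289, 0.187]
ee_rot: [1.0, -0.006, -0.006, -0.006]
ft_force: [0.4, -0.9, 0.5]
grip_width: 0.352
```

Emit:
servo_tool --deltas '[[[2.8, -2.8, 0], 0, 3.0], [[2.8, -2.8, 0], 0, 3.0], [[2.0, -1.8, 0], 0, 3.0], [[1.0, -1.0, 0], 0, 3.0], [[0.3, 0, 0], 0, 3.0]]'

```text
clock: 2.43
position: [0.6125, -0.1304, 0.185]
ee_rot: [1.0, -0.001, -0.007, -0.009]
ft_force: [-0.0, 0.6, 0.1]
grip_width: 0.346
```

```bash
python3 - <<'E'
from h import *
o=telemetry.get_obs();print(o['position'],R.from_quat(o['ee_rot']).as_matrix().round(3))
im,d,P=cloud("wrist");cv2.imwrite("pics/w1.png",im);np.savez("w1.npz",im=im,d=d,P=P)
m=(P[...,2]>.055)&(P[...,2]<.075)&(abs(P[...,0]-.609)<.03)&(abs(P[...,1]+.138)<.07)
q=P[m];print(len(q),q.mean(0),q[q[:,2]>.066].mean(0) if (q[:,2]>.066).any() else 0,cv2.minAreaRect((q[:,:2]*1000).astype('float32')))
E
```

```text
[ 0.61246899 -0.13041615  0.18502529] [[ 1.    -0.002 -0.014]
 [-0.001 -1.     0.018]
 [-0.014 -0.018 -1.   ]]
1493 [ 0.61639414 -0.13649237  0.06694458] [ 0.61621191 -0.13565697  0.06750875] ((622.3958129882812, -140.15309143066406), (108.51488494873047, 32.47472381591797), 89.74728393554688)
```

View pics/w1.png

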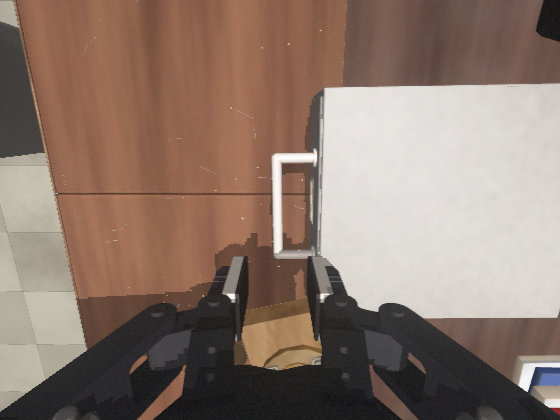

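The wrist view shows the handle bar at column 277, rows 155–255, with both fingers astride that column farther down. I'll take its centre from the depth points.

```bash
python3 - <<'E'
from h import *
z=np.load("w1.npz");P=z['P']
q=P[165:245,274:281].reshape(-1,3);print(np.median(q,0))
print(P[205,268:290].round(3).tolist()); print(P[152:260:6,277].round(3)[:,1].tolist())
print(ray("wrist",277,205,.069))
q=P[95:315,330:550].reshape(-1,3);print(q.min(0),q.max(0),np.median(q,0))
for rr in(100,200,310):print(P[rr,318:334,::2].round(3).tolist())
E
```

```text
[ 0.61128496 -0.13539023  0.06766088]
[[0.599, -0.155, -0.001], [0.6, -0.155, -0.001], [0.602, -0.155, -0.0], [0.603, -0.155, -0.0], [0.604, -0.155, -0.002], [0.607, -0.137, 0.067], [0.608, -0.137, 0.066], [0.609, -0.136, 0.068], [0.61, -0.137, 0.067], [0.611, -0.136, 0.069], [0.612, -0.137, 0.067], [0.613, -0.137, 0.067], [0.614, -0.136, 0.067], [0.615, -0.137, 0.067], [0.616, -0.137, 0.064], [0.617, -0.155, -0.0], [0.619, -0.154, 0.001], [0.62, -0.155, -0.001], [0.621, -0.155, -0.002], [0.622, -0.155, -0.0], [0.624, -0.155, -0.0], [0.625, -0.155, -0.001]]
[-0.091, -0.09, -0.096, -0.102, -0.108, -0.113, -0.119, -0.125, -0.131, -0.137, -0.144, -0.15, -0.156, -0.163, -0.169, -0.175, -0.182, -0.189]
[ 0.61089795 -0.13740313  0.069     ]
[ 0.61606944 -0.24445759  0.08814688] [ 0.88356855 -0.03651208  0.36228353] [ 0.75778223 -0.1245494   0.0908469 ]
[[0.648, 0.069], [0.648, 0.078], [0.648, 0.083], [0.649, 0.083], [0.65, 0.086], [0.65, 0.085], [0.65, 0.092], [0.651, 0.093], [0.652, 0.091], [0.653, 0.092], [0.654, 0.091], [0.655, 0.091], [0.656, 0.09], [0.656, 0.092], [0.657, 0.091], [0.658, 0.091]]
[[0.649, 0.084], [0.65, 0.084], [0.651, 0.085], [0.652, 0.09], [0.652, 0.091], [0.653, 0.091], [0.654, 0.09], [0.655, 0.091], [0.656, 0.09], [0.657, 0.092], [0.658, 0.091], [0.659, 0.091], [0.659, 0.091], [0.66, 0.092], [0.661, 0.09], [0.662, 0.091]]
[[0.631, 0.255], [0.631, 0.257], [0.631, 0.257], [0.631, 0.259], [0.631, 0.26], [0.632, 0.261], [0.631, 0.269], [0.631, 0.268], [0.632, 0.269], [0.632, 0.269], [0.632, 0.269], [0.633, 0.268], [0.633, 0.269], [0.633, 0.27], [0.634, 0.268], [0.634, 0.268]]
```

Emit:
servo_tool --deltas '[[[0.1, 0.4, 3.5], 0, 3.0], [[0, 0.4, 3.5], 0, 3.0], [[0, 0, 3.0], 0, 3.0], [[0, 0, 2.0], 0, 3.0], [[0, 0, 1.0], 0, 3.0], [[0, 0, 0.5], 0, 3.0]]'

```text
clock: 2.98
position: [0.6084, -0.1484, 0.0463]
ee_rot: [1.0, -0.006, -0.006, -0.006]
ft_force: [-0.1, 0.4, 1.2]
grip_width: 0.353
```

Emit:
servo_tool --deltas '[[[0.3, -0.3, 0], 0, 0.5], [[0, 0, 0], 0, 0.5], [[0, 0, 0], 0, 0.5], [[0, 0, 0], 0, 0.5], [[-0.5, 0, 0], 0, 0.5], [[-1.5, 0, 0], 0, 0.5], [[-2.5, 0, 0], 0, 0.5]]' --force 50

```text
clock: 3.57
position: [0.5704, -0.1466, 0.0521]
ee_rot: [1.0, -0.006, -0.002, -0.005]
ft_force: [-0.3, 0.3, 1.0]
grip_width: 0.059
```

```bash
python3 - <<'E'
from h import *
o=telemetry.get_obs();print(o['position'],o['ft_force'],o['grip_width'])
im,d,P=cloud("wrist")
im2,d2,P2=cloud("scene")
cv2.imwrite("pics/w2.png",np.hstack([im[:, :],cv2.resize(im2[140:260,180:400],(560,420))])[:,::1][::1] if 0 else cv2.resize(np.hstack([im,cv2.resize(im2[140:260,190:350],(560,420))]),(800,300)))
E
```

```text
[ 0.57044086 -0.14662934  0.05206404] [-0.30287338  0.26484745  0.97751002] 0.05885690682724618
```

View pics/w2.png

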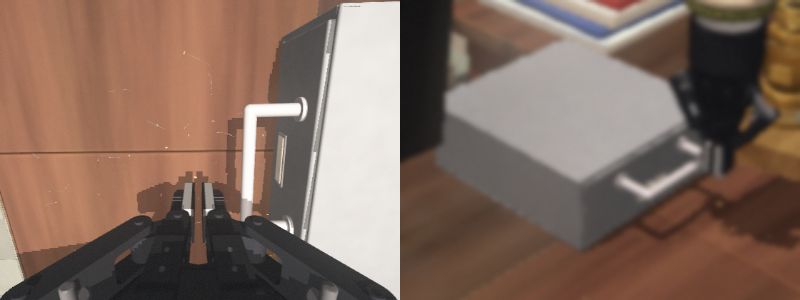

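The gripper closed clear of the bar: the fingers are at column 197 and the bar at about 250, left panel. I'll check where the bar is now.

```bash
python3 - <<'E'
from h import *
im,d,P=cloud("wrist")
np.savez("w3.npz",im=im,d=d,P=P)
m=(P[...,2]>.055)&(P[...,2]<.075);m[:, :330]=False;m[290:]=False
q=P[m];print(len(q));
v,u=np.nonzero(m)
for r in range(150,290,15):
    s=P[r][m[r]]; print(r,len(s),s.min(0).round(3) if len(s) else '',s.max(0).round(3) if len(s) else '')
# finger tips
for r,c in((262,265),(262,292),(270,265),(245,262),(245,290)):print(r,c,P[r,c].round(3))
E
```

```text
8724
150 94 [ 0.606 -0.089  0.065] [ 0.649 -0.089  0.075]
165 40 [ 0.606 -0.098  0.06 ] [ 0.649 -0.096  0.075]
180 37 [ 0.606 -0.107  0.055] [ 0.65  -0.104  0.074]
195 37 [ 0.606 -0.116  0.055] [ 0.649 -0.111  0.075]
210 35 [ 0.606 -0.124  0.057] [ 0.65  -0.119  0.074]
225 36 [ 0.606 -0.134  0.057] [ 0.65  -0.127  0.075]
240 35 [ 0.607 -0.143  0.056] [ 0.65  -0.136  0.075]
255 35 [ 0.607 -0.153  0.057] [ 0.65  -0.145  0.074]
270 33 [ 0.607 -0.163  0.056] [ 0.65  -0.154  0.073]
285 34 [ 0.607 -0.174  0.056] [ 0.65  -0.163  0.075]
262 265 [ 0.562 -0.137  0.096]
262 292 [ 0.575 -0.137  0.097]
270 265 [ 0.563 -0.138  0.104]
245 262 [ 0.555 -0.169 -0.   ]
245 290 [ 0.577 -0.17  -0.001]
```

Emit:
servo_tool --deltas '[[[0, 0, -3.5], 0, 3.0], [[0, 0, -2.5], 0, 3.0], [[2.0, -0.4, 0], 0, 3.0], [[2.0, -0.4, 0], 0, 3.0], [[0.2, 0, 0], 0, 3.0], [[0, 0, 0], 0, 3.0]]'

```text
clock: 4.22
position: [0.6151, -0.1412, 0.119]
ee_rot: [1.0, -0.008, 0.001, -0.003]
ft_force: [-0.8, -0.4, 0.5]
grip_width: 0.351
```

Emit:
servo_tool --deltas '[[[-0.2, 0, 3.0], 0, 3.0], [[-0.1, 0, 3.0], 0, 3.0], [[0, 0, 1.5], 0, 3.0], [[0, 0, 0.9], 0, 3.0], [[0, 0, 0.2], 0, 3.0]]'

```text
clock: 4.63
position: [0.6135, -0.1408, 0.0323]
ee_rot: [1.0, -0.007, 0.003, -0.003]
ft_force: [-0.5, 0.5, -0.2]
grip_width: 0.351
```

```bash
python3 - <<'E'
from h import *
o=telemetry.get_obs();print(o['position'],o['ft_force'],o['grip_width'],R.from_quat(o['ee_rot']).as_matrix().round(3))
im2,d2,P2=cloud("scene")
im,d,P=cloud("wrist")
cv2.imwrite("pics/w4.png",cv2.resize(np.hstack([im,cv2.resize(im2[160:250,240:360],(560,420),interpolation=cv2.INTER_CUBIC)]),(800,300)))
E
```

```text
[ 0.61346588 -0.14077501  0.03226383] [-0.54888873  0.54006362 -0.15863182] 0.3507091355834858 [[ 1.    -0.014  0.007]
 [-0.014 -1.     0.006]
 [ 0.007 -0.006 -1.   ]]
```

View pics/w4.png

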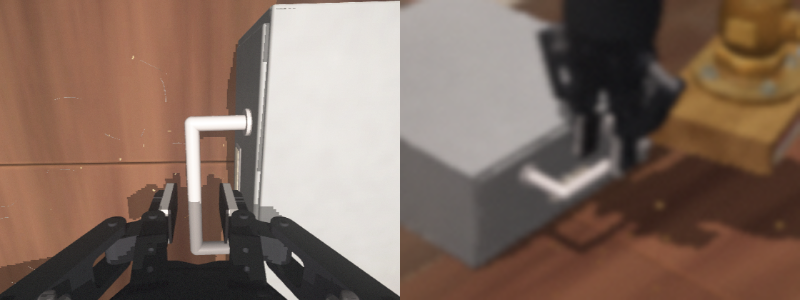

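The bar (column 195) now runs between the fingers (columns 168 and 230), which are low enough. I'll close without pulling.

Emit:
servo_tool --deltas '[[[0, 0, 0], 0, 0.3], [[0, 0, 0], 0, 0.3], [[0, 0, 0], 0, 0.3], [[0, 0, 0], 0, 0.3], [[0, 0, 0], 0, 0.3], [[0, 0, 0], 0, 0.3]]' --force 50

```text
clock: 5.23
position: [0.6175, -0.1417, 0.0394]
ee_rot: [1.0, -0.007, 0.008, -0.002]
ft_force: [0.8, -0.6, 0.1]
grip_width: 0.029
```

```bash
python3 - <<'E'
from h import *
o=telemetry.get_obs();print(o['position'],o['ft_force'],o['grip_width'],o['tau'])
im,d,P=cloud("wrist");K,r,t=cal("wrist")
print("cam",-r.T@t,r[2])
for p in((.611,-.141,.064),o['position'],(.611,-.187,.069),(.611,-.087,.069)):
    c=r@np.array(p)+t;print(p,(K@c)[:2]/c[2])
cv2.imwrite("pics/w5.png",np.hstack([im[120:420,150:500],cv2.resize(np.load("w1.npz")['im'][200:420,180:380],(300,300))]))
E
```

```text
[ 0.61747675 -0.14166635  0.03941729] [ 0.79808323 -0.63377587  0.14183345] 0.029249466154972033 [ 1.24705912e-02 -6.61674142e+01 -9.59177345e+00 -3.42452037e+01
  2.23945703e-03 -8.04468454e-02  7.95887136e-04]
cam [ 0.6169203  -0.06587016  0.21561495] [ 0.00915522 -0.29668316 -0.95493208]
(0.611, -0.141, 0.064) [264.33781301 262.23732959]
[ 0.61747675 -0.14166635  0.03941729] [275.87629042 245.0659979 ]
(0.611, -0.187, 0.069) [266.34565552 339.52426648]
(0.611, -0.087, 0.069) [260.91933442 163.44723413]
```

View pics/w5.png

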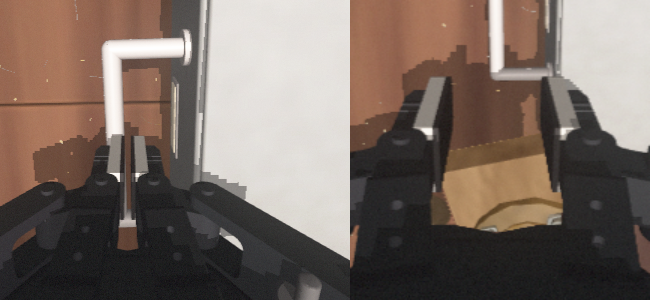

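```bash
python3 - <<'E'
from h import *
o=telemetry.get_obs();print(o['position'])
im,d,P=cloud("wrist");np.savez("w6.npz",im=im,d=d,P=P)
for c in(258,262,266,270,277,284,288,292):
    print(c,[tuple(P[r,c].round(3).tolist()) for r in range(240,300,8)])
E
```

```text
[ 0.61749975 -0.1416735   0.0394245 ]
258 [(0.608, -0.127, 0.066), (0.608, -0.132, 0.066), (0.608, -0.136, 0.066), (0.608, -0.141, 0.066), (0.609, -0.135, 0.086), (0.609, -0.135, 0.094), (0.61, -0.131, 0.107), (0.61, -0.13, 0.114)]
262 [(0.61, -0.126, 0.069), (0.61, -0.131, 0.067), (0.61, -0.131, 0.077), (0.611, -0.131, 0.086), (0.611, -0.131, 0.094), (0.611, -0.131, 0.101), (0.611, -0.131, 0.107), (0.612, -0.13, 0.114)]
266 [(0.612, -0.126, 0.069), (0.612, -0.131, 0.068), (0.612, -0.131, 0.077), (0.613, -0.131, 0.085), (0.613, -0.131, 0.094), (0.613, -0.131, 0.101), (0.613, -0.131, 0.107), (0.613, -0.132, 0.111)]
270 [(0.614, -0.127, 0.066), (0.614, -0.131, 0.067), (0.614, -0.131, 0.077), (0.614, -0.131, 0.086), (0.615, -0.131, 0.094), (0.615, -0.131, 0.101), (0.615, -0.131, 0.106), (0.615, -0.132, 0.111)]
277 [(0.619, -0.155, -0.0), (0.618, -0.161, -0.001), (0.618, -0.168, -0.001), (0.618, -0.175, -0.002), (0.618, -0.182, -0.001), (0.618, -0.189, -0.001), (0.618, -0.196, -0.001), (0.618, -0.203, -0.001)]
284 [(0.624, -0.155, -0.0), (0.624, -0.161, -0.001), (0.621, -0.131, 0.078), (0.621, -0.131, 0.086), (0.621, -0.131, 0.093), (0.62, -0.131, 0.102), (0.62, -0.132, 0.105), (0.62, -0.133, 0.109)]
288 [(0.627, -0.155, -0.0), (0.627, -0.162, -0.002), (0.623, -0.131, 0.077), (0.623, -0.131, 0.086), (0.622, -0.131, 0.093), (0.622, -0.131, 0.101), (0.622, -0.132, 0.106), (0.622, -0.133, 0.11)]
292 [(0.63, -0.155, -0.002), (0.63, -0.162, -0.001), (0.625, -0.131, 0.078), (0.625, -0.131, 0.086), (0.624, -0.131, 0.095), (0.624, -0.131, 0.101), (0.623, -0.132, 0.106), (0.623, -0.131, 0.114)]
```

The depth image shows the real finger tips at z ≈ 0.071, resting on the bar, while the reported TCP is 0.039. So the tips sit about 31 mm higher than the telemetry says. I'll lift, open and go about 30 mm lower by the reading.

Emit:
servo_tool --deltas '[[[0, 0, -2.0], 0, 3.0], [[-0.6, 0, 0], 0, 3.0], [[0, 0, 0], 0, 3.0], [[0, 0, 0], 0, 3.0], [[0, 0, 1.5], 0, 3.0], [[0, 0, 1.5], 0, 3.0], [[0, 0, 1.0], 0, 3.0], [[0, 0, 0.5], 0, 3.0]]'

```text
clock: 6.0
position: [0.6128, -0.1417, 0.0136]
ee_rot: [1.0, -0.008, 0.009, -0.001]
ft_force: [-0.7, 1.1, -1.0]
grip_width: 0.352
```

Emit:
servo_tool --deltas '[[[0, 0, 0], 0, 0.3], [[0, 0, 0], 0, 0.3], [[0, 0, 0], 0, 0.3], [[0, 0, 0], 0, 0.3]]' --force 60

```text
clock: 6.33
position: [0.612, -0.1414, 0.0122]
ee_rot: [1.0, -0.007, 0.008, -0.002]
ft_force: [2.0, -0.3, -5.2]
grip_width: 0.089
```

Emit:
servo_tool --deltas '[[[-0.7, 0, 0], 0, 0.3], [[-1.5, 0, 0], 0, 0.3], [[-2.0, 0, 0], 0, 0.3], [[-2.0, 0, 0], 0, 0.3], [[-2.0, 0, 0], 0, 0.3]]'

```text
clock: 6.75
position: [0.5343, -0.1427, 0.0121]
ee_rot: [1.0, -0.007, 0.014, -0.0]
ft_force: [3.6, -1.8, -0.6]
grip_width: 0.094
```

Emit:
servo_tool --deltas '[[[-2.0, 0, 0], 0, 0.3], [[-2.0, 0, 0], 0, 0.3], [[-2.0, 0, 0], 0, 0.3], [[-2.0, 0, 0], 0, 0.3], [[-1.5, 0, 0], 0, 0.3], [[-0.8, 0, 0], 0, 0.3], [[-0.4, 0, 0], 0, 0.3], [[0, 0, 0], 0, 0.3]]'

```text
clock: 7.42
position: [0.4363, -0.1444, 0.0137]
ee_rot: [0.999, -0.006, 0.033, 0.004]
ft_force: [-3.0, -2.4, -14.7]
grip_width: 0.087
```

Emit:
servo_tool --deltas '[[[0, 0, 0], 0, 3.5], [[0, 0, 0], 0, 3.5], [[0, 0, 0], 0, 3.5], [[0, 0, -2.0], 0, 3.5], [[0, 0, -4.0], 0, 3.5], [[0, 0, -4.0], 0, 3.5], [[0, 0, -4.0], 0, 3.5], [[1.0, 0, -4.0], 0, 3.5], [[3.0, 2.0, -2.5], 0, 3.5], [[3.0, 2.0, 0], 0, 3.5], [[2.0, 1.0, 0], 0, 3.5], [[0, 0, 0], 0, 3.5]]'

```text
clock: 8.42
position: [0.5131, -0.1928, 0.2385]
ee_rot: [0.999, -0.006, 0.035, 0.007]
ft_force: [-0.6, 0.4, -0.9]
grip_width: 0.406
```

```bash
python3 - <<'E'
from h import *
o=telemetry.get_obs();print(o['clock'],o['position'],R.from_quat(o['ee_rot']).as_matrix().round(3),o['joint_pos'])
im,d,P=cloud("wrist");cv2.imwrite("pics/w7.png",im);np.savez("w7.npz",im=im,d=d,P=P)
im,d,P=cloud("top");np.savez("t7.npz",im=im,d=d,P=P)
E
```

```text
8.4167 [ 0.51305625 -0.19284809  0.23847681] [[ 0.997 -0.012  0.07 ]
 [-0.011 -1.    -0.014]
 [ 0.071  0.014 -0.997]] [ 0.8585516   0.12982666 -0.6271489   1.64307335  0.07570693  1.32172309
  0.21105419]
```

View pics/w7.png

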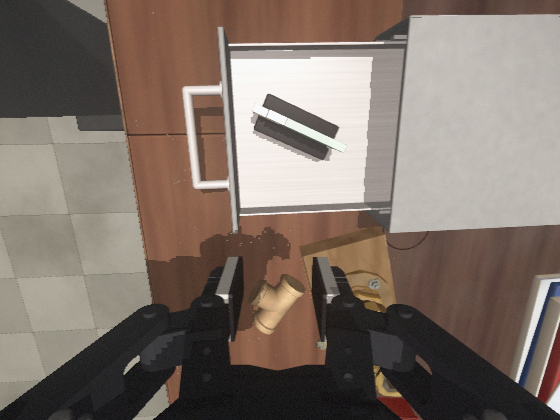

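The drawer is open. The plate stands between about (255, 107) and (345, 149) on the black rack, with a step near (268, 113) at its left end. I'll measure its line and find the notch from depth.

```bash
python3 - <<'E'
from h import *
z=np.load("w7.npz");P=z['P'];im=z['im']
m=(P[...,2]>.046)&(P[...,2]<.085);m[:80]=0;m[175:]=0;m[:,:244]=0;m[:,365:]=0
q=P[m];print(len(q))
hi=q[q[:,2]>.066]
c=hi[:,:2].mean(0);w,V=np.linalg.eigh(np.cov((hi[:,:2]-c).T));e=V[:,1];print("dir",e,np.degrees(np.arctan2(e[1],e[0])),"c",c)
s=(q[:,:2]-c)@e;n=(q[:,:2]-c)@[-e[1],e[0]]
for a in np.arange(-.08,.08,.006):
    k=(s>=a)&(s<a+.006)
    if k.any():print(a.round(3),k.sum(),"z med %.3f max %.3f n %.4f %.4f"%(np.median(q[k,2]),q[k,2].max(),n[k].min(),n[k].max()), (c+e*(a+.003)).round(3))
cv2.imwrite("pics/p7.png",cv2.resize(im[85:175,235:365],(780,540),interpolation=cv2.INTER_CUBIC))
E
```

```text
906
dir [-0.91009836  0.4143923 ] 155.51894761215354 c [ 0.55777751 -0.13521609]
-0.05 32 z med 0.070 max 0.071 n -0.0044 0.0050 [ 0.601 -0.155]
-0.044 44 z med 0.070 max 0.072 n -0.0045 0.0049 [ 0.595 -0.152]
-0.038 46 z med 0.070 max 0.072 n -0.0043 0.0048 [ 0.59 -0.15]
-0.032 49 z med 0.070 max 0.071 n -0.0045 0.0049 [ 0.584 -0.147]
-0.026 46 z med 0.070 max 0.072 n -0.0041 0.0048 [ 0.579 -0.145]
-0.02 48 z med 0.070 max 0.072 n -0.0043 0.0047 [ 0.573 -0.142]
-0.014 49 z med 0.070 max 0.072 n -0.0045 0.0050 [ 0.568 -0.14 ]
-0.008 49 z med 0.070 max 0.072 n -0.0042 0.0048 [ 0.562 -0.137]
-0.002 49 z med 0.070 max 0.071 n -0.0043 0.0046 [ 0.557 -0.135]
0.004 50 z med 0.070 max 0.073 n -0.0045 0.0050 [ 0.551 -0.132]
0.01 49 z med 0.070 max 0.071 n -0.0042 0.0048 [ 0.546 -0.13 ]
0.016 50 z med 0.070 max 0.071 n -0.0043 0.0049 [ 0.54  -0.127]
0.022 52 z med 0.070 max 0.071 n -0.0045 0.0048 [ 0.535 -0.125]
0.028 52 z med 0.070 max 0.071 n -0.0042 0.0051 [ 0.53  -0.122]
0.034 53 z med 0.070 max 0.072 n -0.0043 0.0054 [ 0.524 -0.12 ]
0.04 60 z med 0.070 max 0.072 n -0.0045 0.0053 [ 0.519 -0.117]
0.046 50 z med 0.056 max 0.057 n -0.0041 0.0054 [ 0.513 -0.115]
0.052 49 z med 0.056 max 0.058 n -0.0042 0.0053 [ 0.508 -0.112]
0.058 29 z med 0.056 max 0.057 n -0.0039 0.0047 [ 0.502 -0.11 ]
```

View pics/p7.png

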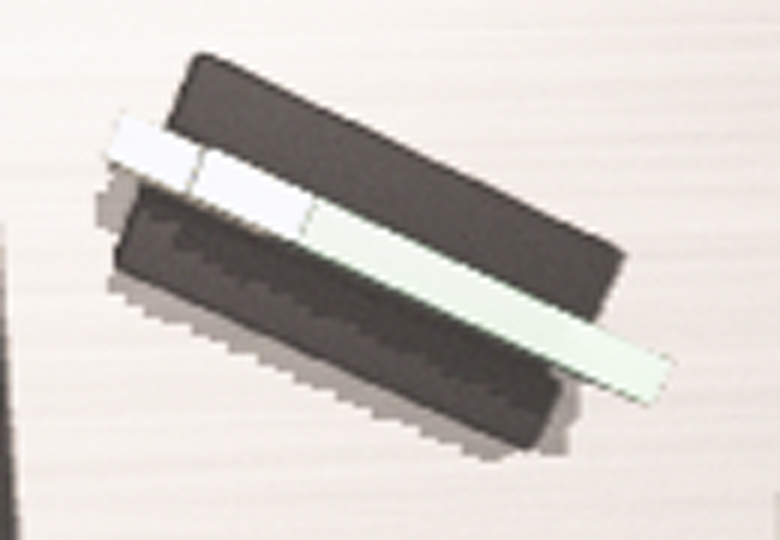

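The white frosted part with the notch is the low-x end. The plate centre is about (0.552, -0.1325), its +x direction is 155.5°, and the label faces roughly -y. I'll grip at plate x ≈ -12 mm, i.e. (0.563, -0.138), after turning the jaws by -1.155 rad.

Emit:
servo_tool --deltas '[[[0, 0, 0], -0.125, 5], [[0, 0, 0], -0.125, 5], [[0, 0, 0], -0.125, 5], [[0, 0, 0], -0.125, 5], [[0, 0, 0], -0.125, 5], [[0, 0, 0], -0.125, 5], [[0, 0, 0], -0.125, 5], [[0, 0, 0], -0.125, 5], [[0, 0, 0], -0.125, 5], [[0, 0, 0], -0.02, 5], [[0, 0, 0], 0, 5]]'

```text
clock: 9.43
position: [0.4992, -0.1814, 0.2346]
ee_rot: [0.839, 0.544, 0.02, 0.021]
ft_force: [-0.1, 0.7, -0.3]
grip_width: 0.588
```

```bash
cat > go.py <<'E'
from h import *
import sys
o=telemetry.get_obs();M=R.from_quat(o['ee_rot']).as_matrix();p=np.array(o['position'])
tgt=np.array([float(a) for a in sys.argv[1:4]])
ang=np.degrees(np.arctan2(M[1,0],M[0,0]))
print(o['clock'],"pos",p.round(4),"z",M[:,2].round(3),"xang",ang.round(1),"shift cm",(M.T@(tgt-p)*100).round(2),"F",np.round(o['ft_force'],1),"j",np.round(o['joint_pos'],2),"g",o['grip_width'])
E
python3 go.py .555 -.137 .10
```

```text
9.4333 pos [ 0.4992 -0.1814  0.2346] z [ 0.055 -0.014 -0.998] xang 66.0 shift cm [ 6.19  2.52 13.69] F [-0.1  0.7 -0.3] j [ 0.93  0.11 -0.71  1.67  0.08  1.33  1.36] g 0.5876923927245936
```

Emit:
servo_tool --deltas '[[[2.0, 0.8, 2.5], 0, 5], [[2.0, 0.8, 3.0], 0, 5], [[1.5, 0.6, 3.0], 0, 5], [[0.7, 0.3, 3.0], 0, 5], [[0, 0, 1.5], 0, 5], [[0, 0, 0.3], 0, 5]]'

```text
clock: 9.93
position: [0.5537, -0.1345, 0.1012]
ee_rot: [0.841, 0.54, 0.019, 0.024]
ft_force: [-0.9, 0.0, 0.6]
grip_width: 0.587
```

```bash
python3 go.py .5615 -.138 .011; python3 - <<'E'
from h import *
im,d,P=cloud("wrist");cv2.imwrite("pics/w8.png",im);np.savez("w8.npz",im=im,d=d,P=P)
m=(P[...,2]>.066)&(P[...,2]<.074)&(abs(P[...,0]-.553)<.07)&(abs(P[...,1]+.135)<.05)
q=P[m];print(len(q));e=np.array([-.910,.414]);c=np.array([.552,-.1325]);n=np.array([.414,.910])
print("n",np.percentile((q[:,:2]-c)@n,[2,50,98]),"s",np.percentile((q[:,:2]-c)@e,[1,99]))
E
```

```text
9.9333 pos [ 0.5537 -0.1345  0.1012] z [ 0.057 -0.02  -0.998] xang 65.5 shift cm [-0.05  0.32  9.06] F [-0.9  0.   0.6] j [ 0.77  0.32 -0.73  1.76  0.26  1.09  1.11] g 0.5874886168971973
1507
n [-0.00510382 -0.00098151  0.00337268] s [-0.05322376  0.0391402 ]
```

View pics/w8.png

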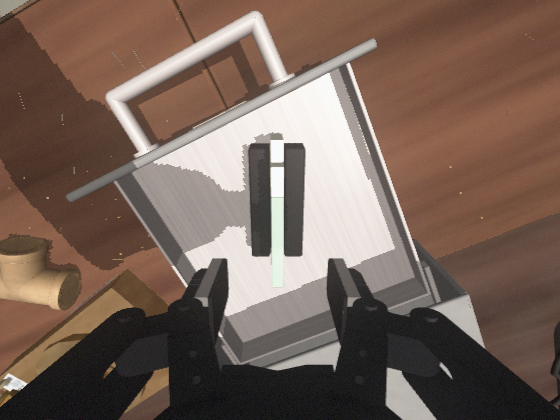

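The plate (column 278) is parallel to and centred between the fingers (227 and 330), with the white frosted end farthest from them. Now I'll descend and grip.

Emit:
servo_tool --deltas '[[[0, 0.2, 3.0], 0, 5], [[0, 0.1, 2.5], 0, 5], [[0, 0, 2.0], 0, 5], [[0, 0, 1.0], 0, 5], [[0, 0, 0.4], 0, 5], [[0, 0, 0], 0, 5]]'

```text
clock: 10.48
position: [0.5636, -0.1404, 0.0181]
ee_rot: [0.842, 0.538, 0.02, 0.028]
ft_force: [-0.4, 0.6, 0.7]
grip_width: 0.59
```

```bash
python3 go.py .5615 -.138 .011
```

```text
10.4833 pos [ 0.5636 -0.1404  0.0181] z [ 0.064 -0.025 -0.998] xang 65.1 shift cm [ 0.13 -0.34  0.69] F [-0.4  0.6  0.7] j [ 0.72  0.44 -0.68  1.81  0.36  0.94  1.03] g 0.5897279291985759
```

Emit:
servo_tool --deltas '[[[0.15, 0, 0.5], 0, 5], [[0, 0, 0.1], 0, 5], [[0, 0, 0], 0, 0], [[0, 0, 0], 0, 0], [[0, 0, 0], 0, 0], [[0, 0, 0], 0, 0], [[0, 0, 0], 0, 0], [[0, 0, 0], 0, 0]]' --force 50

```text
clock: 11.15
position: [0.5677, -0.1403, 0.0178]
ee_rot: [0.843, 0.537, 0.022, 0.031]
ft_force: [0.4, 0.4, -1.8]
grip_width: 0.094
```

Emit:
servo_tool --deltas '[[[0, 0, -1.5], 0, 0], [[0, 0, -2.0], 0, 0], [[0, 0, -2.5], 0, 0], [[0, 0, -2.5], 0, 0], [[0, 0, -2.5], 0, 0], [[0, 0, -2.5], 0, 0], [[0, 0, -1.0], 0, 0], [[0, 0, 0], 0, 0], [[0, 0, 0], 0, 0]]'

```text
clock: 11.9
position: [0.5542, -0.1353, 0.165]
ee_rot: [0.843, 0.537, 0.02, 0.028]
ft_force: [-0.6, 0.1, -1.4]
grip_width: 0.093
```

```bash
python3 go.py .73 -.15 .17; python3 - <<'E'
from h import *
im,d,P=cloud("wrist");np.savez("w9.npz",im=im,d=d,P=P)
im2,d2,P2=cloud("scene")
cv2.imwrite("pics/w9.png",cv2.resize(np.hstack([im,cv2.resize(im2[110:290,190:430],(560,420),interpolation=cv2.INTER_CUBIC)]),(800,300)))
E
```

```text
11.9 pos [ 0.5542 -0.1353  0.165 ] z [ 0.065 -0.026 -0.998] xang 65.1 shift cm [ 6.09 16.55  0.67] F [-0.6  0.1 -1.4] j [ 0.79  0.26 -0.74  1.69  0.21  1.2   1.14] g 0.09286681210512873
```

View pics/w9.png

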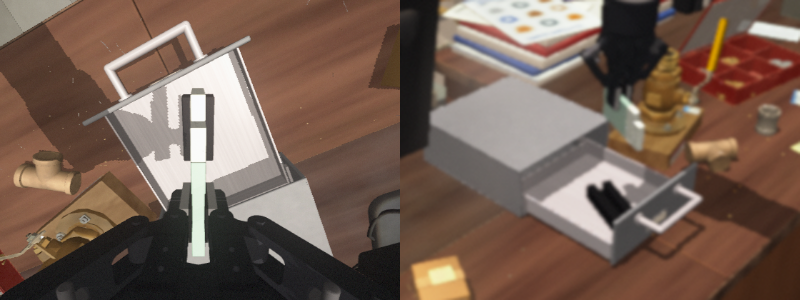

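The plate (frosted end up in the left panel) is clear of the rack and the drawer stays open.

The tool can turn only about its own z, so I can't tilt the plate in the hand. Instead I'll stand it on the cabinet top, tip it onto its back with the label up, and grip it across its long edges.

Emit:
servo_tool --deltas '[[[0.4, 1.5, 0.1], 0, 0], [[0.7, 2.8, 0.2], 0, 0], [[0.8, 3.3, 0.2], 0, 0], [[0.8, 3.3, 0.2], 0, 0], [[0.8, 3.0, 0.2], 0, 0], [[0.5, 2.0, 0.2], 0, 0], [[0.2, 1.0, 0.1], 0, 0], [[0, 0, 0], 0, 0]]'

```text
clock: 12.67
position: [0.7257, -0.1706, 0.1428]
ee_rot: [0.843, 0.537, 0.01, 0.022]
ft_force: [0.1, 0.5, -1.1]
grip_width: 0.084
```

```bash
python3 go.py .73 -.17 .092
```

```text
12.6667 pos [ 0.7257 -0.1706  0.1428] z [ 0.04  -0.025 -0.999] xang 65.0 shift cm [0.27 0.13 5.09] F [ 0.1  0.5 -1.1] j [ 0.55  0.68 -0.65  1.18  0.42  1.37  1.08] g 0.08445048315347987
```

Emit:
servo_tool --deltas '[[[0, 0, 2.0], 0, 0], [[0, 0, 1.3], 0, 0], [[0, 0, 0.7], 0, 0], [[0, 0, 0.3], 0, 0], [[0, 0, 0], 0, 0]]'

```text
clock: 13.08
position: [0.7245, -0.1702, 0.0916]
ee_rot: [0.843, 0.538, 0.008, 0.019]
ft_force: [1.7, -0.6, 1.3]
grip_width: 0.091
```

Emit:
servo_tool --deltas '[[[0, 0, 0.2], 0, 0], [[0, 0, 0], 0, 0]]'

```text
clock: 13.25
position: [0.7247, -0.17, 0.0925]
ee_rot: [0.843, 0.538, 0.008, 0.019]
ft_force: [0.4, 0.1, -0.4]
grip_width: 0.091
```

```bash
python3 go.py .73 -.17 .09; python3 - <<'E'
from h import *
im,d,P=cloud("top")
m=(P[...,2]>.12)&(P[...,2]<.16)&(abs(P[...,0]-.7)<.1)&(abs(P[...,1]+.15)<.1);q=P[m];print(len(q),q.min(0),q.max(0))
e=np.array([-.91,.414]);print([ (round(float((p[:2]-[.725,-.17])@e),3),p.round(3).tolist()) for p in q[::max(1,len(q)//12)]])
E
```

```text
13.25 pos [ 0.7247 -0.17    0.0925] z [ 0.035 -0.024 -0.999] xang 65.0 shift cm [0.23 0.47 0.27] F [ 0.4  0.1 -0.4] j [ 0.55  0.71 -0.64  1.23  0.44  1.29  1.06] g 0.090681974266007
17 [ 0.6561696  -0.14242023  0.12298285] [ 0.67066486 -0.13464559  0.13634024]
[(0.062, [0.671, -0.14, 0.134]), (0.064, [0.668, -0.14, 0.132]), (0.068, [0.665, -0.137, 0.135]), (0.066, [0.666, -0.14, 0.132]), (0.066, [0.665, -0.142, 0.135]), (0.07, [0.663, -0.137, 0.133]), (0.069, [0.663, -0.14, 0.133]), (0.068, [0.663, -0.142, 0.136]), (0.074, [0.66, -0.135, 0.134]), (0.072, [0.66, -0.137, 0.134]), (0.072, [0.66, -0.14, 0.136]), (0.07, [0.66, -0.142, 0.135]), (0.075, [0.659, -0.135, 0.124]), (0.075, [0.658, -0.137, 0.133]), (0.074, [0.658, -0.14, 0.135]), (0.072, [0.658, -0.142, 0.133]), (0.075, [0.656, -0.141, 0.123])]
```

Emit:
servo_tool --deltas '[[[0, 0, 0.4], 0, 0], [[0, 0, 0.2], 0, 0], [[0, 0, 0], 0, 0]]'

```text
clock: 13.55
position: [0.7258, -0.1703, 0.0922]
ee_rot: [0.843, 0.537, 0.01, 0.021]
ft_force: [0.6, -0.4, -1.6]
grip_width: 0.096
```

Emit:
servo_tool --deltas '[[[0, 0, 0], 0, 1.2], [[0, 0, 0], 0, 1.6], [[0, 0, 0], 0, 2.0], [[0, 0, 0], 0, 3.0], [[0, 0, 0], 0, 4.0], [[0, 0, -1.0], 0, 4.5], [[0, 0, -3.0], 0, 4.5], [[0, 0, -3.5], 0, 4.5], [[0, 0, 0], 0, 4.5]]'

```text
clock: 14.3
position: [0.7214, -0.1685, 0.1692]
ee_rot: [0.843, 0.537, 0.009, 0.02]
ft_force: [0.6, -0.0, 1.0]
grip_width: 0.528
```

```bash
python3 go.py .73 -.17 .16; python3 - <<'E'
from h import *
im,d,P=cloud("wrist");cv2.imwrite("pics/w10.png",im);np.savez("w10.npz",im=im,d=d,P=P)
m=(P[...,2]>.1)&(P[...,2]<.15)&(abs(P[...,0]-.71)<.1)&(abs(P[...,1]+.16)<.08);m[240:]=0 if 0 else m[240:]
q=P[m];print(len(q),q.min(0),q.max(0))
hi=q[(q[:,2]>.138)];print(len(hi),hi.mean(0),np.percentile(hi,[2,98],axis=0) if len(hi) else '')
E
```

```text
14.3 pos [ 0.7214 -0.1685  0.1692] z [ 0.036 -0.024 -0.999] xang 65.0 shift cm [0.23 0.8  0.96] F [ 0.6 -0.   1. ] j [ 0.55  0.65 -0.66  1.15  0.41  1.42  1.08] g 0.5275759424108164
2012 [ 0.65924816 -0.18905642  0.10477002] [ 0.76198811 -0.13521861  0.14523391]
1605 [ 0.71451487 -0.16414164  0.14289961] [[ 0.67609325 -0.18575093  0.14155227]
 [ 0.75794794 -0.14489693  0.1442026 ]]
```

View pics/w10.png

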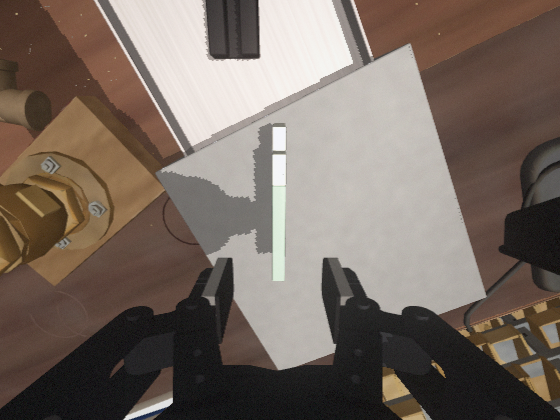

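The plate stands alone on the cabinet top (column 279, rows 124–281, top at z = 0.143) with its label face to the left. I'll close the fingers, go to the left side, lower, and push to the right.

Emit:
servo_tool --deltas '[[[-2.0, 0, 0], 0, 0], [[-2.0, 0, 0], 0, 0], [[0, 0, 0], 0, 0], [[0, 0, 0], 0, 0], [[0, 0, 0], 0, 0]]'

```text
clock: 14.77
position: [0.7034, -0.2043, 0.1669]
ee_rot: [0.843, 0.538, 0.008, 0.019]
ft_force: [0.2, 0.1, 0.6]
grip_width: -0.002
```

```bash
python3 go.py .702 -.204 .09
```

```text
14.7667 pos [ 0.7034 -0.2043  0.1669] z [ 0.034 -0.023 -0.999] xang 65.1 shift cm [ 0.02 -0.45  7.68] F [0.2 0.1 0.6] j [ 0.61  0.64 -0.65  1.18  0.4   1.4   1.14] g -0.0020339015632793627
```

Emit:
servo_tool --deltas '[[[0, 0, 3.0], 0, 0], [[0, 0, 2.5], 0, 0], [[0, 0, 1.5], 0, 0], [[0, 0, 0.4], 0, 0], [[0.8, 0, 0], 0, 0], [[1.0, 0, 0], 0, 0], [[1.0, 0, 0], 0, 0], [[1.0, 0, 0], 0, 0], [[1.0, 0, 0], 0, 0], [[1.0, 0, 0], 0, 0]]'

```text
clock: 15.6
position: [0.736, -0.1425, 0.0948]
ee_rot: [0.842, 0.54, 0.011, 0.02]
ft_force: [0.6, 0.0, -0.1]
grip_width: -0.001
```

```bash
python3 go.py .702 -.204 .09;python3 - <<'E'
from h import *
im,d,P=cloud("wrist");np.savez("w11.npz",im=im,d=d,P=P)
m=(P[...,2]>.098)&(P[...,2]<.15)&(abs(P[...,0]-.71)<.1)&(abs(P[...,1]+.13)<.1);m[225:]=0
q=P[m];print(len(q));e=np.array([-.91,.414]);n=np.array([.414,.910]);c=np.array([.71,-.162])
s=(q[:,:2]-c)@e;t=(q[:,:2]-c)@n
for a in np.arange(-.02,.09,.01):
    k=(t>=a)&(t<a+.01);print(a.round(2),k.sum(),q[k,2].min().round(3) if k.any() else'',q[k,2].max().round(3) if k.any() else'')
E
```

```text
15.6 pos [ 0.736  -0.1425  0.0948] z [ 0.04  -0.021 -0.999] xang 65.3 shift cm [-7.01 -0.55  0.47] F [ 0.6  0.  -0.1] j [ 0.51  0.72 -0.64  1.22  0.44  1.3   1.03] g -0.0009477453525391832
8176
-0.02 0  
-0.01 0  
0.0 492 0.098 0.102
0.01 1731 0.098 0.103
0.02 1742 0.098 0.102
0.03 1730 0.098 0.102
0.04 1456 0.098 0.102
0.05 1025 0.098 0.102
0.06 0  
0.07 0  
0.08 0
```

The plate lies flat (uniform top at z ≈ 0.100). I'll rise, open the fingers and check its pose and label.

Emit:
servo_tool --deltas '[[[0, 0, -3.5], 0, 7.5], [[0, 0, -4.0], 0, 7.5], [[-0.5, 0, -2.0], 0, 7.5], [[0, 0, 0], 0, 7.5]]'

```text
clock: 15.98
position: [0.7309, -0.1363, 0.1921]
ee_rot: [0.839, 0.543, 0.011, 0.017]
ft_force: [0.7, -0.3, 0.7]
grip_width: 0.562
```

```bash
cat > pl.py <<'E'
from h import *
im,d,P=cloud("wrist");cv2.imwrite("pics/w12.png",im);np.savez("w12.npz",im=im,d=d,P=P)
m=((P[...,2]>.0965)&(P[...,2]<.106)&(abs(P[...,0]-.72)<.1)&(abs(P[...,1]+.13)<.1)).astype('uint8')
m=cv2.morphologyEx(m,cv2.MORPH_OPEN,np.ones((5,5)))
n,l,s,c=cv2.connectedComponentsWithStats(m);i=1+s[1:,4].argmax();q=P[l==i];print(s[i],np.median(q[:,2]))
r=cv2.minAreaRect((q[:,:2]*1000).astype('float32'));print(r);print(cv2.boxPoints(r))
E
python3 pl.py; python3 go.py .73 -.14 .07
```

```text
[ 249  128   61  120 6608] 0.0999769186881365
((724.6080932617188, -132.583251953125), (51.98528289794922, 110.2157974243164), 65.10865783691406)
[[ 663.6791  -132.96652]
 [ 763.6566  -179.35622]
 [ 785.5371  -132.19998]
 [ 685.5596   -85.81029]]
16.0333 pos [ 0.7308 -0.1355  0.1906] z [ 0.037 -0.016 -0.999] xang 65.9 shift cm [-0.45 -0.37 12.05] F [ 0.4  0.8 -0.2] j [ 0.5   0.65 -0.66  1.11  0.4   1.46  1.06] g 0.6551186703088768
```

View pics/w12.png

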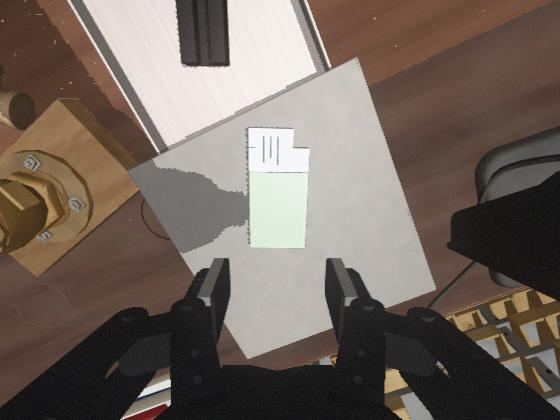

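The label with its print is on top at (270, 150), the notch corner is at (301, 138), and the clear end points to the fingers. The plate centre is (0.7246, -0.1326) and the jaws are aligned. I'll go down in part and measure the tip height before gripping.

Emit:
servo_tool --deltas '[[[0, 0, 3.5], 0.014, 7.5], [[0, 0, 3.5], 0, 7.5], [[0, 0, 2.0], 0, 7.5], [[0, 0, 0.5], 0, 7.5], [[0, 0, 0], 0, 7.5]]'

```text
clock: 16.45
position: [0.735, -0.1352, 0.0912]
ee_rot: [0.843, 0.538, 0.012, 0.017]
ft_force: [-0.6, -0.1, 0.1]
grip_width: 0.876
```

```bash
cat > tip.py <<'E'
from h import *
o=telemetry.get_obs();p=np.array(o['position']);M=R.from_quat(o['ee_rot']).as_matrix()
im,d,P=cloud("wrist");np.savez("w13.npz",im=im,d=d,P=P)
L=(P-p)@M
for sg in(-1,1):
    k=(d>0)&(L[...,0]*sg>.02)&(L[...,0]*sg<.06)&(abs(L[...,1])<.02)&(L[...,2]<0.0)&(L[...,2]>-.07)
    k&=(P[...,2]>.104)
    q=P[k];print(sg,k.sum(),q[:,2].min().round(4),np.percentile(q[:,2],2).round(4),"x range",np.percentile(L[k][:,0],[2,98]).round(4),"y",np.percentile(L[k][:,1],[2,50]).round(4))
E
python3 go.py .735 -.137 .063; python3 tip.py; python3 pl.py
```

```text
16.45 pos [ 0.735  -0.1352  0.0912] z [ 0.038 -0.016 -0.999] xang 65.1 shift cm [-0.17 -0.04  2.82] F [-0.6 -0.1  0.1] j [ 0.5   0.72 -0.64  1.23  0.44  1.29  1.02] g 0.8760745013043584
-1 1534 0.1332 0.135 x range [-0.0503 -0.037 ] y [-0.0106 -0.006 ]
1 1543 0.1331 0.1351 x range [0.0374 0.0507] y [-0.0105 -0.006 ]
[  224   137    98   176 15040] 0.09999982674427418
((724.8270263671875, -132.7669219970703), (52.171146392822266, 110.48031616210938), 64.92610168457031)
[[ 663.73785 -132.98419]
 [ 763.8067  -179.80429]
 [ 785.9162  -132.54965]
 [ 685.84735  -85.72955]]
```

Emit:
servo_tool --deltas '[[[-0.15, 0, 1.5], 0, 7.5], [[0, 0, 1.0], 0, 7.5], [[0, 0, 0.5], 0, 7.5], [[0, 0, 0.2], 0, 7.5], [[0, 0, 0], 0, 7.5]]'

```text
clock: 16.97
position: [0.7394, -0.1373, 0.0642]
ee_rot: [0.843, 0.538, 0.015, 0.02]
ft_force: [0.0, 0.2, -0.4]
grip_width: 0.883
```

```bash
python3 go.py .735 -.137 .058; sed -i 's/P\[...,2\]>.104/P[...,2]>.0945/' tip.py; python3 tip.py
```

```text
16.9667 pos [ 0.7394 -0.1373  0.0642] z [ 0.048 -0.017 -0.999] xang 65.1 shift cm [-0.16 -0.44  0.59] F [ 0.   0.2 -0.4] j [ 0.5   0.74 -0.63  1.25  0.45  1.24  1.01] g 0.8831449580504322
-1 2607 0.098 0.099 x range [-0.0499 -0.0204] y [-0.0182 -0.0053]
1 2072 0.098 0.0991 x range [0.0203 0.0505] y [-0.0173 -0.0057]
```

Emit:
servo_tool --deltas '[[[-0.1, -0.3, 0.5], 0, 7.5], [[0, 0, 0.2], 0, 7.5], [[0, 0, 0], 0, 7.5]]'

```text
clock: 17.27
position: [0.737, -0.137, 0.058]
ee_rot: [0.843, 0.538, 0.016, 0.021]
ft_force: [0.2, -0.6, -0.5]
grip_width: 0.877
```

```bash
python3 go.py .735 -.137 .058; sed -i 's/sg>.02/sg>.033/' tip.py; python3 tip.py
```

```text
17.2667 pos [ 0.737 -0.137  0.058] z [ 0.05  -0.018 -0.999] xang 65.1 shift cm [-0.08 -0.18 -0.01] F [ 0.2 -0.6 -0.5] j [ 0.51  0.74 -0.63  1.26  0.46  1.22  1.  ] g 0.8773235639341112
-1 1535 0.0997 0.1021 x range [-0.0503 -0.0369] y [-0.0105 -0.0059]
1 1546 0.1003 0.1021 x range [0.0374 0.0508] y [-0.0105 -0.0059]
```

Tips are at 0.100, as planned. Closing with a moderate grip.

Emit:
servo_tool --deltas '[[[0, 0, 0], 0, 5.5], [[0, 0, 0], 0, 5.3], [[0, 0, 0], 0, 4.6], [[0, 0, 0], 0, 4.6], [[0, 0, 0], 0, 4.6], [[0, 0, 0], 0, 4.6], [[0, 0, 0], 0, 4.6]]' --force 40

```text
clock: 17.9
position: [0.7373, -0.137, 0.059]
ee_rot: [0.843, 0.538, 0.017, 0.021]
ft_force: [-0.3, 0.3, 0.2]
grip_width: 0.591
```

```bash
python3 go.py .735 -.137 .058; sed -i 's/sg>.033/sg>.0275/' tip.py; python3 tip.py
```

```text
17.9 pos [ 0.7373 -0.137   0.059 ] z [ 0.051 -0.018 -0.999] xang 65.1 shift cm [-0.1  -0.22  0.08] F [-0.3  0.3  0.2] j [ 0.51  0.74 -0.63  1.26  0.46  1.22  1.  ] g 0.5911793385822326
-1 644 0.0986 0.1007 x range [-0.0384 -0.0277] y [-0.0106 -0.0068]
1 675 0.0988 0.1011 x range [0.0278 0.0388] y [-0.0106 -0.0095]
```

Tips end at about 0.0985, only ~2 mm below the plate's top. I'll open a little, go 4 mm lower and grip again.

Emit:
servo_tool --deltas '[[[0, 0, 0], 0, 6.0], [[0, 0, 0], 0, 6.0], [[0, 0, 0.4], 0, 6.0], [[0, 0, 0.2], 0, 6.0], [[0, 0, 0], 0, 6.0]]'

```text
clock: 18.37
position: [0.738, -0.1372, 0.0533]
ee_rot: [0.843, 0.538, 0.017, 0.021]
ft_force: [-1.3, -0.7, 4.7]
grip_width: 0.702
```

```bash
python3 go.py .735 -.137 .054;  python3 tip.py
```

```text
18.3667 pos [ 0.738  -0.1372  0.0533] z [ 0.051 -0.018 -0.999] xang 65.1 shift cm [-0.11 -0.28 -0.08] F [-1.3 -0.7  4.7] j [ 0.51  0.75 -0.63  1.27  0.46  1.21  1.  ] g 0.7021115644832473
-1 1515 0.0945 0.0958 x range [-0.0428 -0.0295] y [-0.0105 -0.0061]
1 1521 0.0945 0.0957 x range [0.03   0.0434] y [-0.0106 -0.0061]
```

Emit:
servo_tool --deltas '[[[0, 0, -0.2], 0, 5.4], [[0, 0, 0], 0, 4.6], [[0, 0, 0], 0, 4.6], [[0, 0, 0], 0, 4.6], [[0, 0, 0], 0, 4.6], [[0, 0, 0], 0, 4.6]]' --force 50

```text
clock: 18.92
position: [0.7384, -0.1378, 0.0563]
ee_rot: [0.843, 0.537, 0.017, 0.022]
ft_force: [-0.7, -0.4, 2.6]
grip_width: 0.593
```

```bash
python3 go.py .735 -.137 .054;  python3 tip.py
```

```text
18.9167 pos [ 0.7384 -0.1378  0.0563] z [ 0.053 -0.019 -0.998] xang 65.1 shift cm [-0.07 -0.35  0.21] F [-0.7 -0.4  2.6] j [ 0.51  0.74 -0.63  1.26  0.46  1.22  1.  ] g 0.59295322338443
-1 638 0.0965 0.0984 x range [-0.0383 -0.0277] y [-0.0106 -0.0068]
1 670 0.0966 0.0985 x range [0.0277 0.0387] y [-0.0106 -0.0094]
```

Emit:
servo_tool --deltas '[[[0, 0, -0.5], 0, 4.6], [[0, 0, -1.0], 0, 4.6], [[0, 0, -1.5], 0, 4.6], [[0, 0, -2.0], 0, 4.6], [[0, 0, -2.0], 0, 4.6], [[0, 0, -2.0], 0, 4.6], [[0, 0, -2.0], 0, 4.6], [[0, 0, -1.5], 0, 4.6], [[0, 0, -0.8], 0, 4.6], [[0, 0, 0], 0, 4.6], [[0, 0, 0], 0, 4.6]]'

```text
clock: 19.88
position: [0.7299, -0.1335, 0.2029]
ee_rot: [0.842, 0.538, 0.018, 0.022]
ft_force: [-0.6, -0.2, -1.3]
grip_width: 0.591
```

```bash
python3 go.py .735 -.137 .19; python3 - <<'E'
from h import *
o=telemetry.get_obs();p=np.array(o['position']);M=R.from_quat(o['ee_rot']).as_matrix()
im,d,P=cloud("wrist");im2,_,P2=cloud("scene")
L=(P-p)@M
k=(abs(L[...,0])<.024)&(abs(L[...,2]+.03)<.03)&(L[...,1]<-.012);k=cv2.morphologyEx(k.astype('uint8'),cv2.MORPH_OPEN,np.ones((5,5)))>0
q=P[k];l=L[k];print(k.sum(),"z",np.percentile(q[:,2],[1,50,99]).round(4),"Lx",np.percentile(l[:,0],[1,99]).round(4),"Ly",np.percentile(l[:,1],[.5,99]).round(4))
a=np.linalg.svd(q-q.mean(0),full_matrices=False)[2][2];print("normal",a.round(3))
cv2.imwrite("pics/w14.png",cv2.resize(np.hstack([im,cv2.resize(im2[110:290,190:430],(560,420),interpolation=cv2.INTER_CUBIC)]),(800,300)))
E
```

```text
19.8833 pos [ 0.7299 -0.1335  0.2029] z [ 0.053 -0.017 -0.998] xang 65.2 shift cm [-0.12  0.54  1.32] F [-0.6 -0.2 -1.3] j [ 0.51  0.63 -0.67  1.12  0.4   1.45  1.05] g 0.5911529689914219
12225 z [0.2414 0.2465 0.248 ] Lx [-0.0235  0.0233] Ly [-0.0669 -0.0129]
normal [-0.005  0.008  1.   ]
```

Emit:
servo_tool --deltas '[[[0, 0, 0], 0, 4.6], [[0, 0, 0], 0, 4.6], [[0, 0, 0], 0, 4.6], [[0, 0, 0], 0, 4.6]]'

```text
clock: 20.32
position: [0.7282, -0.1336, 0.1977]
ee_rot: [0.842, 0.538, 0.015, 0.019]
ft_force: [0.7, 0.7, -2.7]
grip_width: 0.588
```

```bash
python3 - <<'E'
from h import *
im,d,P=cloud("top");z=np.load("top0.npz")
k=(P[...,2]>.058)&(P[...,2]<.075)&(abs(P[...,1]+.14)<.03)&(P[...,0]<.6)&(P[...,0]>.38);print("bar x",np.percentile(P[k][:,0],[5,50]).round(3))
for n,(u,v) in dict(tee=(387,255),carton=(186,230),tin=(157,273)).items():
    print(n,"pixel diff",np.abs(im[v-20:v+20,u-20:u+20].astype(int)-z['im'][v-20:v+20,u-20:u+20]).mean().round(2))
im,d,P=cloud("wrist");o=telemetry.get_obs();L=(P-np.array(o['position']))@R.from_quat(o['ee_rot']).as_matrix()
k=(abs(L[...,0])<.02)&(abs(L[...,2]+.03)<.03)&(L[...,1]<-.015)&(L[...,1]>-.06);print("plate z",np.percentile(P[k][:,2],[2,50,98]).round(4),o['position'],np.abs(o['joint_velocities']).max(),o['clock'],o['ft_force'])
order.hand_in()
E
```

```text
bar x [0.426 0.431]
tee pixel diff 17.79
carton pixel diff 8.06
tin pixel diff 8.11
plate z [0.2401 0.2415 0.2429] [ 0.72817828 -0.13364772  0.19782275] 0.005922416821139582 20.4167 [-0.12485335  0.85829706 -2.001559  ]
the job is handed in; nothing more can be done
```

The plate is out of the drawer and held flat about 0.24 m above the counter, label face up. I handed the job in at 20.4 s; no verdict is reported.

**What I did**
- I pulled the drawer open by its bar handle. The first two closes missed the bar, because the finger tips sit about 31 mm higher than the TCP reading says. I corrected for that and the third close held.
- I lifted the plate by its clear end. The servo turns only about the tool's z, so I could not tilt the plate in the hand. I stood it on the cabinet top and pushed it over so the label faced up. Then I gripped it across its long edges and raised it.

**Last checks**
- **Plate:** its top face is at z ≈ 0.241 m and it is level within about 1°. The label face was seen up before the final grip.
- **Grip:** its centre is about 12 mm from the plate's middle, on the clear side, so the fingers are off the frosted part. Only about the last 4–5 mm of the finger tips overlap the plate's edges. It held steady through the lift.
- **Motion:** the largest joint speed was 0.006 rad/s. The tool had sagged about 5 mm in the last 0.4 s before that.
- **Drawer:** the bar is at x ≈ 0.43 m, so it is about 0.18 m open.

**Not fully confirmed**
- **Bystanders:** the top-view comparison at the tee gave a larger pixel difference (18, against 8 at the carton and the tin). I did not find out why; it could be shadow. I planned every move clear of the three and saw no contact in the forces I read.
- **Final picture:** the viewer's limit of 12 was reached, so the end state was checked by depth measurements only.

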